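# Bring the marked bracket under the drill

### The job

Slide the aluminium bracket across the drill stand's plywood table until the cross drawn on its foot plate (not the round hole beside it) is right under the tip of the drill bit, and leave it lying there. Keep the bracket flat on the table all the way, do not touch the drill bit, and leave the things lying around where they are.

Things in the scene. Friction and masses are not known exactly. Their poses are not given: they have to be found in the camera images.
- stand: bench drill stand, fixed: plywood table 300 (x) x 400 (y) x 20 mm thick lying on the bench, a column at its left and a drill head held out over the table. Origin at the centre of the table's underside (bench height), x away from the robot, y to the left, z up
- head_bottom (a point): centre of the underside of the grey cylindrical drill head, at (50, 0, 100) mm in the stand's frame. The head, radius 52, reaches from here up to 280 mm above the bench; a chuck of radius 14 hangs below it down to 66. It overhangs the bracket's web when the cross is under the bit, so a gripper holding the web must lean back from it. Feed spokes on its far side, 190 to 245 high
- column_foot (a point): foot of the steel column on the plywood table, at (50, 165, 20) mm in the stand's frame: foot radius 36, column radius 19, 330 mm above the bench at its top; an arm 50 mm wide, 140 to 210 above the bench, joins it to the head
- bit: the drill bit, a steel pin 6 mm in diameter, 32 mm long, fixed in the chuck; origin at its lower tip, z up
- bit_tip (a point): the lower tip of the drill bit, 38 mm above the bench: 18 mm above the table, 10 mm above the bracket's plate when that is below it; fixed to the stand
- bracket: loose aluminium bracket, about 0.3 kg, on the plywood table. Foot plate 130 (x) x 70 (y) x 8 mm; origin at the centre of its underside, z up. An upright web 10 mm thick (y) stands on it at y = 0 from x = -60 to +5 mm, its top 55 mm above the underside. On the plate's far half, at x = +30 mm: a drawn cross at y = +14 and a round hole of 10 mm at y = -19 mm
- cross (a point): the centre of the drawn cross (two dark strokes 18 mm long, 2 mm wide) on the plate's top, at (30, 14, 8) mm in the bracket's frame
- web_top (a point): middle of the web's top edge, at (-27.5, 0, 55) mm in the bracket's frame
- oil_can: bystander: upright steel can, radius 25, 110 mm high, on the far right corner of the plywood table; origin at the centre of its underside
- wrench: bystander: wrench lying on the bench to the right of the stand
- screwdriver: bystander: screwdriver lying on the bench to the left of the stand
- block: bystander: wooden block 90 x 50 x 50 mm on the bench to the left, nearer the robot; origin at the centre of its underside

How it is judged:
At the end, for the whole second after the job is handed in: The cross is within 5 mm, measured horizontally, of the point under the bit's tip; the bracket lies flat on the plywood table (tilt under 0.04 rad, underside within 3 mm of the table) and at rest (horizontal distance between cross and bit_tip below 0.005 m and angle between bracket's own z axis and vertical below 0.04 rad and z of bracket in the frame of stand between 0.017 and 0.023 m and linear speed of bracket below 0.01 m/s); the robot touches nothing.
It fails at once if the bracket is lifted (more than 12 mm off the table) or tipped (more than 0.2 rad) (z of bracket in the frame of stand above 0.032 m or angle between bracket's own z axis and vertical above 0.2 rad).
It fails at once if the drill bit is touched (more than 2 N) (contact force between bit and anything else above 2 N).
It fails at once if a bystander (oil can, wrench, screwdriver, wooden block) is moved more than 25 mm (distance of any of oil_can, wrench, screwdriver, block from where it was at the start of the episode above 0.025 m).
It also fails if it takes over 32 s, if anything falls off the work surface, if the arm or the gripper's body presses on something with over 40 N, if the wrist force passes 120 N, or if a joint passes its speed limit or range.

### The arm

A 6-joint arm with a two-finger parallel gripper is mounted at the origin on the work surface. World frame = base frame: x ahead of the robot, y to its left, z up, the work surface at z = 0. Lengths are in m, angles in rad, forces in N, time in s.
With the tool pointing down it reaches from about 0.3 to 0.775 m from the base axis. Payload 14.6 kg.
Tool frame: the origin (TCP) lies on the front face of the gripper's body, between the roots of the fingers; the fingertips stand 73 mm ahead of it and the grasp point (between the pads) lies 54 mm ahead of it; z points along the fingers, y is the line along which they close (so a half turn about z gives the same grasp; the last joint's range is limited). The gripper opens to 85 mm and grips with 20 to 120 N. Pads are 22 mm wide; open, the fingers measure 114 mm over their backs; the gripper's body (76 mm by 85 mm) begins 54 mm behind the grasp point. The pads swing forward as they close: fully open they stand 13 mm farther back than shut.
Start: joints at [1.257, 0.3, 1.521, -0, 1.321, -0.067], TCP at [0.134, 0.533, 0.304] pointing down, gripper open.
Joint ranges: [-3.03, 3.03], [-0.79, 2.21], [0.23, 2.52], [-1.04, 4.18], [0, 3.07], [-2.55, 2.55]. Speed limits (rad/s): [2.22, 2.22, 2.57, 3.14, 3.14, 3.14].

### API

Orientations are given as a rotation vector (axis times angle).
In Python, from bench import env, optics, workorder gives the robot as it stands. Calls block until the motion is done:
- env.move_to(position, orientation): joint-space move of the TCP to a pose.
- env.servo_line(position, orientation=None, max_speed=0.15, f_stop=None): straight line of the TCP; orientation=None keeps the orientation; max_speed is the mean speed in m/s. With f_stop (N) it stops when the force on the tool has changed by that much, and returns True; else False.
- env.movej(angles): joint-space move.
- env.set_gripper(opening, force=None): opening from 0.0 (shut) to 1.0 (fully open); force is the grip in N (None keeps the last); returns when the fingers have stopped.
- env.pause(seconds).
- env.inverse_kinematics(position, orientation): joint angles nearest the present ones, or None.
- env.get_state(): the state.
- optics.get_image(name): name is "side" or "top" or "wrist"; returns a dict with "pixels" (384x512x3 uint8, red, green, blue), "z_map" (384x512 float32, m along the optical axis (not along the pixel's ray), 0 where there is no reading), "intrinsics" (3x3 intrinsics, pixels), "extrinsics" (4x4, takes a point from camera to world coordinates). Camera axes: x right, y up, looking along -z (the intrinsics and any distortion apply to the point x, -y, -z); pixel columns grow to the right and rows downward; lengths in m; the calibration is good to about 2 mm. A picture is of the moment at which its call begins.
A pose or a line that the arm cannot do raises env.MotionError and nothing moves.
- workorder.hand_in(): hands the job in; it is judged then, once.
The state is a dict: "time": time; "joint_pos": joint angles; "joint_vel": joint speeds; "joint_torque": joint torques, N m; "eef_pos": TCP position; "tcp_rot": TCP orientation; "contact_force": force on the tool from outside, world axes, zero at the start; "torque": the same for the moment, N m; "width": opening from 0.0 (shut) to 1.0 (fully open); "gripper_force": force on a finger pad.
Only numpy, scipy, OpenCV 4.12 (cv2) and the standard library are available. Lean on these libraries where they do the work, as an engineer would, in place of code of your own. Each camera call takes 0.05 s, during which the arm holds its last target. There are 200 camera calls.

## Working session

There is one attempt and no reset: what is moved stays moved. The work goes in short steps, each a Python script; the robot and the scene stay as the last script left them, time stands still between calls to the robot, and variables do not carry over. Pictures are saved under pics/ and viewed, at most 10 in all, crops included, and the job is handed in when it is done.

```bash
mkdir -p pics; ls; python3 - <<'E'
from bench import env, optics
import cv2, numpy as np
ims=[]
for n in ["top","side","wrist"]:
    d=optics.get_image(n); np.savez(f"{n}0.npz",**{k:d[k] for k in("pixels","z_map","intrinsics","extrinsics")})
    print(n,d["intrinsics"].round(1).tolist(),d["extrinsics"].round(3).tolist(),[k for k in d])
    cv2.imwrite(f"pics/{n}0.png",d["pixels"][:,:,::-1])
print(env.get_state())
E
```

```text
pics
top [[493.5, 0.0, 254.6], [0.0, 493.5, 194.3], [0.0, 0.0, 1.0]] [[0.008, 0.997, -0.078, 0.474], [-1.0, 0.008, 0.001, 0.013], [0.002, 0.078, 0.997, 1.52], [0.0, 0.0, 0.0, 1.0]] ['pixels', 'z_map', 'intrinsics', 'extrinsics']
side [[363.5, 0.0, 254.9], [0.0, 363.5, 191.9], [0.0, 0.0, 1.0]] [[0.969, 0.197, -0.148, 0.462], [-0.246, 0.741, -0.625, -0.582], [-0.013, 0.642, 0.766, 0.806], [0.0, 0.0, 0.0, 1.0]] ['pixels', 'z_map', 'intrinsics', 'extrinsics']
wrist [[315.6, 0.0, 257.7], [0.0, 315.6, 190.1], [0.0, 0.0, 1.0]] [[0.243, -0.917, -0.317, 0.053], [0.97, 0.23, 0.08, 0.554], [-0.001, -0.327, 0.945, 0.374], [0.0, 0.0, 0.0, 1.0]] ['pixels', 'z_map', 'intrinsics', 'extrinsics']
{'time': 0.15, 'joint_pos': array([ 1.25740934e+00,  3.00335648e-01,  1.52144563e+00, -5.02506546e-05,
        1.32073158e+00, -6.66256793e-02]), 'joint_vel': array([-0.00093841, -0.00056654, -0.00135132,  0.00029591,  0.00183948,
        0.00032039]), 'joint_torque': array([ 3.22161832e-03, -5.43670285e+01, -3.61884999e+01,  4.33500089e-07,
        3.27987385e-03, -1.84174075e-05]), 'eef_pos': array([0.13433233, 0.53321651, 0.3034529 ]), 'tcp_rot': array([-3.86594124e-01, -3.11758813e+00,  1.43383713e-03]), 'contact_force': array([-0.13855813, -0.07334036,  0.05960356]), 'torque': array([-0.03678479, -0.01143332, -0.02610071]), 'gripper_force': 0.0, 'width': 0.9994568337252714}
```

View pics/top0.png

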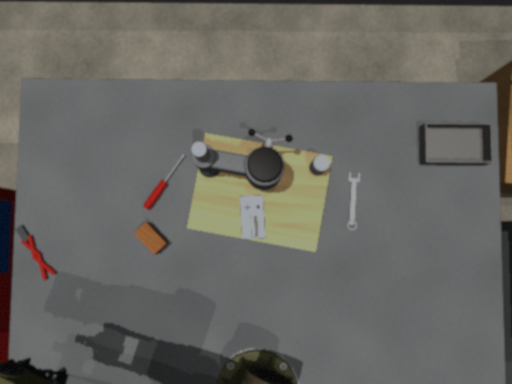

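View pics/side0.png

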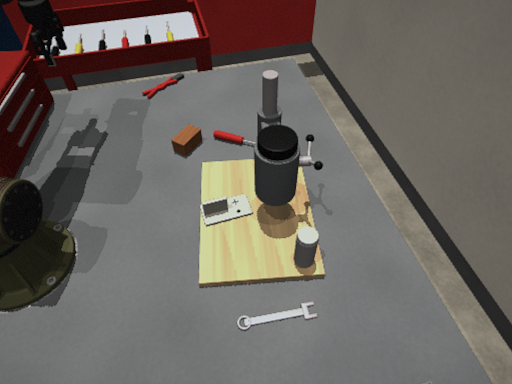

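The top view shows the plywood around (260,190), the bracket at (253,217) with its web toward the robot, and the drill head at (265,167). The side view shows the cross at (235,202) and the hole at (239,211), with the bit hidden behind the head. I'll measure the table and bracket first.

```bash
cat > h.py <<'E'
import numpy as np, cv2
def load(f): return dict(np.load(f))
def ray(d,uv):
    uv=np.atleast_2d(np.asarray(uv,float)); K=d["intrinsics"];E=d["extrinsics"]
    c=np.c_[(uv[:,0]-K[0,2])/K[0,0],-(uv[:,1]-K[1,2])/K[1,1],-np.ones(len(uv))]
    return E[:3,3],c@E[:3,:3].T
def onplane(d,uv,z):
    o,r=ray(d,uv); return o+r*((z-o[2])/r[:,2])[:,None]
def proj(d,p):
    E=d["extrinsics"];K=d["intrinsics"];c=(np.atleast_2d(p)-E[:3,3])@E[:3,:3]
    return np.c_[K[0,0]*c[:,0]/-c[:,2]+K[0,2],-K[1,1]*c[:,1]/-c[:,2]+K[1,2]]
E
python3 - <<'E'
from h import *
for n in["top","side"]:
    d=load(n+"0.npz"); p=d["pixels"]; hsv=cv2.cvtColor(p,cv2.COLOR_RGB2HSV)
    m=cv2.inRange(hsv,(15,50,60),(40,255,255))
    k,l,s,c=cv2.connectedComponentsWithStats(m); i=1+np.argmax(s[1:,4]); m=(l==i).astype(np.uint8)
    h=cv2.convexHull(cv2.findContours(m,0,1)[0][0] if 0 else np.argwhere(m)[:,::-1].astype(np.int32))
    w=onplane(d,h[:,0],.02)[:,:2]
    r=cv2.minAreaRect((w*1000).astype(np.float32)); print(n,"table",r,s[i])
    hm=cv2.fillConvexPoly(np.zeros_like(m),h,1)
    g=((hsv[...,1]<45)&(hsv[...,2]>110)&(hm>0)).astype(np.uint8)
    k,l,s,c=cv2.connectedComponentsWithStats(g)
    for j in range(1,k):
        if s[j,4]>60:
            w=onplane(d,np.argwhere(l==j)[:,::-1],.028)[:,:2]
            print(s[j],c[j],cv2.minAreaRect((w*1000).astype(np.float32)))
E
```

```text
top table ((600.7213745117188, -4.674468994140625), (400.3186950683594, 299.6864929199219), 80.20880889892578) [ 187  145  144  106 8188]
[313 154  17  17 192] [320.40625    163.13020833] ((686.1085815429688, -188.14334106445312), (52.31298065185547, 38.580413818359375), 39.67365646362305)
[215 156  29  15 265] [232.00377358 163.40377358] ((685.7251586914062, 89.7756576538086), (43.00121307373047, 85.32060241699219), 0.4895486533641815)
[ 239  195   27   46 1074] [252.0716946  217.15270019] ((520.6644897460938, 18.153444290161133), (136.14663696289062, 75.86637115478516), 2.041733980178833)
side table ((598.6486206054688, -10.087310791015625), (407.637939453125, 300.2953186035156), 80.07317352294922) [  198   159   127   128 10167]
[200 194  53  31 828] [227.00724638 208.68719807] ((520.435791015625, 33.860206604003906), (131.05535888671875, 107.15816497802734), 3.406466484069824)
[297 226  21  18 301] [307.40531561 234.65780731] ((705.5695190429688, -117.87973022460938), (51.25642013549805, 50.783966064453125), 75.2806396484375)
```

```bash
cat >> h.py <<'E'
from scipy.spatial.transform import Rotation as Ro
def lean(a,yaw):
    c,s=np.cos(yaw),np.sin(yaw)
    z=np.array([np.sin(a)*c,np.sin(a)*s,-np.cos(a)]);y=np.array([-s,c,0]);x=np.cross(y,z)
    return np.c_[x,y,z]
def tcp(g,R,back=0): return np.asarray(g)-R[:,2]*(.054+back)
E
python3 - <<'E'
from h import *
from bench import env, optics
a,yaw=np.radians(40),np.radians(2.5)
R=lean(a,yaw); g=np.array([.520-.045,.018-.002,.062]); rv=Ro.from_matrix(R).as_rotvec()
for b in (0,.1): print(b,env.inverse_kinematics(tcp(g,R,b),rv))
print(env.inverse_kinematics(tcp(g+[.1,-.046,0],R),rv))
v=tcp(g,R,.10)
env.move_to(v,rv)
d=optics.get_image("wrist"); np.savez("w1.npz",**d); cv2.imwrite("pics/w1.png",d["pixels"][:,:,::-1])
print(d["extrinsics"].round(3), env.get_state()["time"])
E
```

```text
0 [-0.08189712  0.26998193  2.2823242   2.48499393  0.1322233   2.12679024]
0.1 [-0.11242793 -0.09486031  2.40454123  0.62442703  0.17173225 -2.30816246]
None
[[-0.045 -0.513 -0.857  0.267]
 [ 0.999 -0.023 -0.039  0.007]
 [ 0.001 -0.858  0.513  0.18 ]
 [ 0.     0.     0.     1.   ]] 2.35
```

View pics/w1.png

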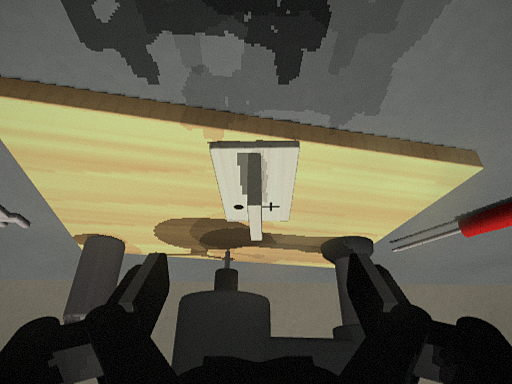

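The image is inverted: the bit tip is near (226,251), the cross near (270,207), the hole at (238,207) and the web in the middle. Next I'll locate these at sub-pixel level and scan the reachable leans.

```bash
python3 - <<'E'
from h import *
from bench import env
d=load("w1.npz"); p=d["pixels"]
cv2.imwrite("pics/w1z.png",cv2.resize(p[135:275,190:320,::-1],None,fx=4,fy=4,interpolation=cv2.INTER_CUBIC)) 
for n,uv,z in [("bit",(226.5,251),.038),("cross",(270,207),.028),("hole",(238.5,207),.028)]: print(n,onplane(d,uv,z).round(4))
y=np.radians(-9.8); print("pred bit px",proj(d,[.6007+.05*np.cos(y),-.0047+.05*np.sin(y),.038]))
g=np.array([.475,.016,.062])
for a in (20,25,30,35,40):
    R=lean(np.radians(a),np.radians(2.5)); rv=Ro.from_matrix(R).as_rotvec()
    for t,q in (("start",tcp(g,R)),("back",tcp(g,R,.06)),("goal",tcp(g+[.1,-.046,0],R))):
        s=env.inverse_kinematics(q,rv); print(a,t,None if s is None else np.round(s,2))
E
```

```text
bit [[ 0.6595 -0.0152  0.038 ]]
cross [[0.5544 0.0332 0.028 ]]
hole [[0.5558 0.0007 0.028 ]]
pred bit px [[227.75968097 248.40335311]]
20 start [-0.06  0.28  2.1   0.09  0.41 -1.75]
20 back [-0.07  0.12  2.12  0.07  0.55 -1.73]
20 goal [-0.14  0.46  1.83  0.13  0.51 -1.86]
25 start [-0.07  0.27  2.15  0.16  0.29 -1.82]
25 back [-0.07  0.09  2.19  0.12  0.43 -1.78]
25 goal [-0.15  0.44  1.88  0.21  0.39 -1.94]
30 start [-0.07  0.26  2.2   0.34  0.17 -2.01]
30 back [-0.08  0.07  2.25  0.21  0.31 -1.88]
30 goal [-0.15  0.43  1.93  0.37  0.28 -2.1 ]
35 start None
35 back [-0.09  0.06  2.31  0.43  0.18 -2.1 ]
35 goal [-0.16  0.43  1.98  0.73  0.18 -2.46]
40 start [-0.08  0.27  2.28  2.48  0.13  2.13]
40 back None
40 goal None
```

View pics/w1z.png

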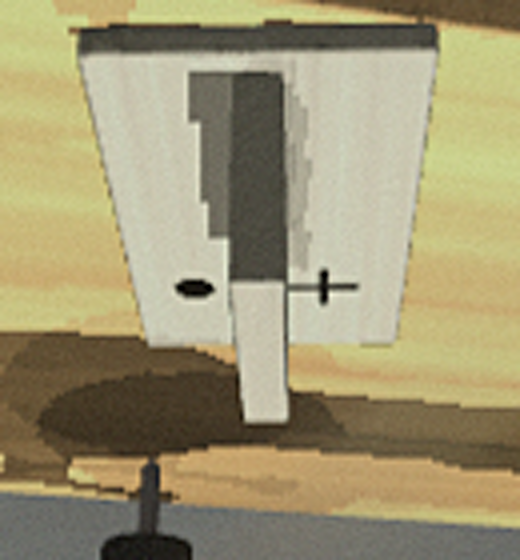

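```bash
cat > grab.py <<'E'
from h import *
from bench import env, optics
yb=np.radians(2.3); A=np.radians(28); R=lean(A,yb); rv=Ro.from_matrix(R).as_rotvec()
E
python3 - <<'E'
from grab import *
d=load("w1.npz")
b=onplane(d,(227.6,249.1),.038)[0];c=onplane(d,(270.6,206.4),.028)[0];print(b,c,b-c)
g=np.array([.5207-.047*np.cos(yb),.0182-.047*np.sin(yb),.060])
env.move_to(tcp(g,R,.08),rv); env.set_gripper(.6,force=30)
print(env.servo_line(tcp(g,R),rv,max_speed=.08,f_stop=10))
env.set_gripper(0)
s=env.get_state(); print(s["width"],s["gripper_force"],s["contact_force"],s["eef_pos"]-tcp(g,R),s["time"])
d=optics.get_image("wrist"); np.savez("w2.npz",**d); cv2.imwrite("pics/w2.png",d["pixels"][:,:,::-1])
E
```

```text
[ 0.65249104 -0.01350448  0.038     ] [0.55303326 0.0336987  0.028     ] [ 0.09945777 -0.04720317  0.01      ]
False
0.11126159071224069 30.60055911540985 [-3.44080037 -0.68863475  4.97009152] [ 1.06876035e-04 -5.63827592e-05  3.07473740e-04] 4.925
```

View pics/w2.png

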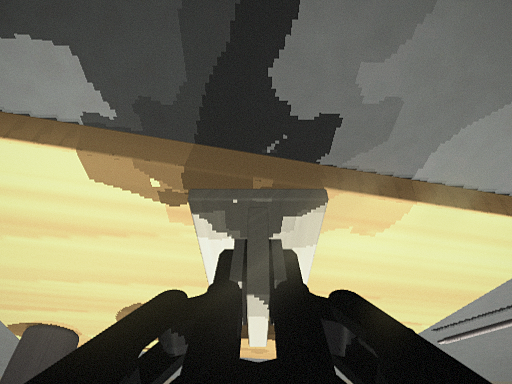

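The web is held: the fingers stopped at 9.5 mm with a 30 N grip. Next is the slide.

```bash
python3 - <<'E'
from grab import *
p=env.get_state()["eef_pos"]
print(env.servo_line(p+[.0995,-.0472,-.0003],rv,max_speed=.06,f_stop=25))
s=env.get_state(); print(s["eef_pos"]-p,s["contact_force"],s["width"],s["time"])
for n in("wrist","side","top"):
    d=optics.get_image(n); np.savez(n+"3.npz",**d)
    if n=="side": cv2.imwrite("pics/s3.png",cv2.resize(d["pixels"][110:270,170:340,::-1],None,fx=3.5,fy=3.5,interpolation=cv2.INTER_CUBIC))
E
```

```text
False
[ 9.96218278e-02 -4.70815300e-02 -7.78684843e-06] [-2.73581186  1.45265306  5.79496418] 0.11334284829396192 6.9583
```

View pics/s3.png

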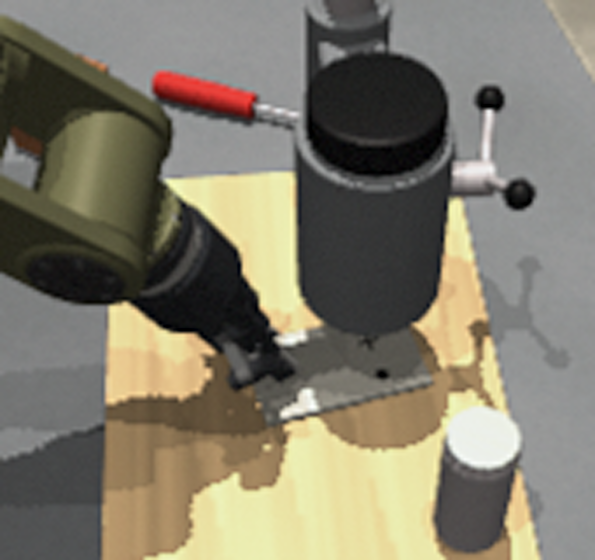

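In the side view the bracket lies flat, with the cross at about (368,342) just under the head's rim. I'll release, back off and check with the wrist camera.

```bash
python3 - <<'E'
from grab import *
env.set_gripper(.5)
p=env.get_state()["eef_pos"]
env.servo_line(p-R[:,2]*.07,rv,max_speed=.08)
R2=lean(np.radians(38),yb)
g=p+R[:,2]*.054
for b,a,dx in((.13,40,-.05),(.11,37,-.05),(.10,34,-.05),(.08,30,-.05)):
    R2=lean(np.radians(a),yb)
    try: env.move_to(tcp(g+[dx,.0,0],R2,b),Ro.from_matrix(R2).as_rotvec()); print("ok",a); break
    except env.MotionError as e: print(a,e)
d=optics.get_image("wrist"); np.savez("w4.npz",**d)
y=np.radians(-9.8); print("pred bit px",proj(d,[.6007+.05*np.cos(y),-.0047+.05*np.sin(y),.038]), env.get_state()["time"])
u,v=proj(d,[.65,-.0132,.028])[0].astype(int); u0,v0=max(u-60,0),max(v-60,0); print(u0,v0)
cv2.imwrite("pics/w4z.png",cv2.resize(d["pixels"][v0:v0+95,u0:u0+130,::-1],None,fx=6,fy=6,interpolation=cv2.INTER_CUBIC))
E
```

```text
ok 40
pred bit px [[267.67569152 224.34534583]] 9.175
207 157
```

View pics/w4z.png

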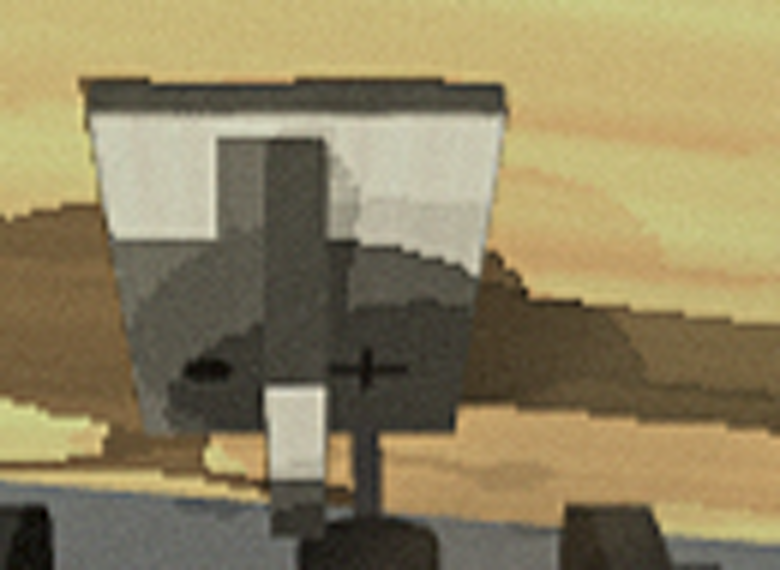

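The cross is at crop (367,370), in line with the bit at column 367. The tip is dark against the shadowed plate, so I'll compute its row from the intensities.

```bash
python3 - <<'E'
from h import *
d=load("w4.npz"); 
c=onplane(d,(207+367/6-.5,157+370/6-.5),.028)[0]; print("cross",c)
for r in(222.5,223.5,224.5,225.5): print(r,(onplane(d,(267.8,r),.038)[0]-c).round(4))
print(d["pixels"][216:232,262:275].mean(2).astype(int))
E
```

```text
cross [ 0.65325849 -0.01283494  0.028     ]
222.5 [-0.0086 -0.0006  0.01  ]
223.5 [-0.0058 -0.0004  0.01  ]
224.5 [-0.0028 -0.0002  0.01  ]
225.5 [0.0001 0.     0.01  ]
[[ 57  59  57  59  65  30  17  54  60  53  61  57  61]
 [ 42  47  45  55  50  29  17  52  47  50  50  50  50]
 [ 27  26  25  27  28  23  14  31  24  28  24  27  28]
 [ 38  41  38  41  43  18  23  37  40  41  43  43  47]
 [ 53  58  55  61  65  25  24  57  60  61  54  55  60]
 [ 45  58  52  56  59  31  40  50  60  61  59  57  56]
 [ 50  54  54  59  60  44  58  64  58  55  55  57  55]
 [ 48  48  60  52  52  53  57  51  55  52  55  54  55]
 [ 47  56  57  49  53  52  52  54  57  53  52  62  50]
 [ 50  51  61  52  59  53  52  56  58  54  60  58  53]
 [ 49  52  54  55  53  52  55  52  56  53  52  53  53]
 [ 50  47  51  56  54  53  52  54  49  56  51  54  53]
 [ 49  53  62  53  52  53  61  49  55  57  57  60  59]
 [100 105 110  82  53  55  52  44  94 116 113 112 115]
 [140 147 149 102  54  56  55  40 130 166 160 162 162]
 [126 145 154  97  55  51  50  48 108 155 152 160 155]]
```

The colours match too closely, so I'll use the depth map, where the bit stands nearer than the plate behind it.

```bash
python3 - <<'E'
from h import *
d=load("w4.npz"); print((d["z_map"][216:232,262:275]*1000).astype(int))
d=load("w1.npz"); print((d["z_map"][244:256,222:234]*1000).astype(int)); print(d["pixels"][244:256,222:234].mean(2).astype(int))
E
```

```text
[[387 388 388 389 388 388 387 388 390 388 389 388 388]
 [389 391 391 390 391 389 390 392 391 392 390 390 391]
 [394 393 392 394 393 392 392 394 393 394 394 392 393]
 [396 395 396 396 396 395 394 397 394 395 395 395 396]
 [397 399 398 398 398 397 398 399 397 397 397 398 396]
 [401 401 402 400 401 398 399 400 400 400 401 401 401]
 [402 404 404 403 402 404 403 403 404 402 403 403 403]
 [406 406 405 406 405 407 405 406 406 407 405 405 405]
 [408 409 408 407   0 408 408 408 410 408 408 408 408]
 [411 411 410 411 410 410 411 410 411 411 411 412 409]
 [414 413 414 414 415 384 385 414 415 413 414 413 415]
 [416 417 416 416 381 383 382 383 417 416 415 416 416]
 [418 418 418 420 381 381 382 382 419 421 419 418 419]
 [421 423 422 421 381 382 381 380 423 422 423 421 421]
 [443 445 444 443 381 382 380 380 443 444 445 442 444]
 [446 448 447 448 380 381 379 379 448 447 447 447 448]]
[[434 432 435 433 432 434 433 433 434 434 433 432]
 [436 437 437 437 437 435 437 436 436 437 436 438]
 [438 439 441 439 439 439 440 439 440 440 438 441]
 [443 444 442 443 443 443 442 443 444 443 443 443]
 [446 446 446 4
[... 306 characters left out ...]
95 393 392 393 395 470 468 467 467]
 [470 471 472 393 391 393 394 394 471 470 470 469]]
[[ 49  48  54  45  43  51  41  49  51  47  50  49]
 [ 49  50  47  48  53  50  49  50  49  41  47  46]
 [ 51  55  47  53  48  54  56  48  50  50  50  45]
 [ 54  47  49  51  47  53  50  50  49  46  43  45]
 [ 43  44  46  47  41  44  47  43  88  93  93  92]
 [ 95  90  93  98 103  59  64  92 148 151 152 145]
 [151 151 148 160 142  69  73 123 150 146 139 139]
 [140 142 149 129  73  50  40  63 147 137 146 138]
 [141 137 149  75  50  47  45  34 142 145 141 137]
 [143 144 155  77  48  52  49  36 148 146 145 137]
 [158 160 167  87  59  51  46  33 158 161 151 143]
 [150 155 162  86  50  56  50  34 150 160 148 148]]
```

In the depth map the bit's tip starts at about row 225. That puts the cross roughly 1–2 mm long in x and under 0.5 mm off in y. The stand estimate agrees, so the error is well inside 5 mm. The gripper is clear, so I'm handing in.

```bash
python3 -c "
from bench import workorder
print(workorder.hand_in())"
```

```text
the job is handed in; nothing more can be done
None
```

The bracket is lying on the table with its cross about 1–2 mm from the point under the bit's tip by my last camera check (limit 5 mm), the gripper is clear, and the job is handed in at about 9 s of the 32 s; the hand-in returned no verdict.

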